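Rebuild the filter stack of the gas canister

TASK

Refill the open filter canister by stacking three frames into its bore, each lying flat and fully home before the next goes in: first the steel screen, then one white spacer taken off the top of the pile of two, then the orange fine filter, all right way up. Lower each one in and let go only once it rests; do not drop it. Leave the second white spacer and everything else on the bench where it is.

Things in the scene. Friction and masses are not known exactly. Their poses are not given: they have to be found in the camera images.
- canister: round aluminium canister with a blue band, open at the top, bolted to the bench (cannot move); foot flange 149 across and 10 high, body 120 outer diameter, rim 66 above the bench. Round bore 102 diameter, 56 deep, its mouth flared to 112 over the top 5. Origin: centre of the underside, on the bench, z up
- canister_floor (a point): centre of the bore's flat floor, 10 above the bench; z up along the bore. Seated undersides lie 0 (screen), 24 (spacer) and 42 (fine filter) above it; the filter's top then stands 4 above the rim
- canister_rim (a point): centre of the bore's mouth, level with the rim, 66 above the bench
- screen: bright steel round frame like a shallow open ring, outer diameter 96, inner diameter 84 (wall 6), 24 high, with a perforated bottom 4 thick, 120 to 250 g, lying on the bench; a straight grip bar 14 wide runs right across it through the centre, full height, flush with the ring's top; fingers go down on both sides of the bar, inside the ring. Origin: centre of the underside; x along the bar, z up
- spacer: the upper of two alike white plastic spacers lying flat one on the other: round frame like a shallow open ring, outer diameter 96, inner diameter 84 (wall 6), 18 high, open at the bottom, 55 to 110 g; a straight grip bar 14 wide runs right across it through the centre, full height, flush with the ring's top; fingers go down on both sides of the bar, inside the ring. Origin: centre of the underside; x along the bar, z up
- spare_spacer: the lower white spacer, same shape, lying on the bench; it stays there. Origin: centre of the underside
- fine_filter: orange plastic round frame like a shallow open ring, outer diameter 96, inner diameter 84 (wall 6), 18 high, with a pleated grey-white bottom 4 to 5 thick, 70 to 140 g, lying on the bench; a straight grip bar 14 wide runs right across it through the centre, full height, flush with the ring's top; fingers go down on both sides of the bar, inside the ring. Origin: centre of the underside; x along the bar, z up
- cover: blue canister cover, 124 diameter, 22 high, with a black knob to 44 high, lying on the bench; bystander. Origin: centre of the underside
- beaker: glass beaker, 72 rim diameter, 90 high; bystander. Origin: centre of the underside
- amber_bottle: amber glass bottle, 72 diameter, 150 high; bystander. Origin: centre of the underside
- wash_bottle: white plastic bottle with a red cap, 68 diameter, 160 high; bystander. Origin: centre of the underside
- wrench: steel wrench 180 long, lying on the bench; bystander. Origin on its underside
Not all that is in view belongs to the job. Leave any pink look-alike of the spacer alone.

How it is judged:
On the way, in this order (a step that is already met when the one before it is completed fails the run):
1. the steel screen lies flat and home in the bore, on its floor, and has been let go (horizontal distance between screen and canister_floor below 0.006 m and z of screen in the frame of canister_floor between -0.0025 and 0.0025 m and angle between screen's own z axis and vertical below 0.04 rad and linear speed of screen below 0.02 m/s and contact force between the fingers and screen below 0.05 N), for 0.2 s.
2. the white spacer lies flat and home in the bore, on the screen, and has been let go (horizontal distance between spacer and canister_floor below 0.006 m and z of spacer in the frame of canister_floor between 0.0215 and 0.0265 m and angle between spacer's own z axis and vertical below 0.04 rad and linear speed of spacer below 0.02 m/s and contact force between the fingers and spacer below 0.05 N), for 0.2 s.
3. the orange filter lies flat and home in the bore, on the spacer, and has been let go (horizontal distance between fine_filter and canister_floor below 0.006 m and z of fine_filter in the frame of canister_floor between 0.0395 and 0.0445 m and angle between fine_filter's own z axis and vertical below 0.04 rad and linear speed of fine_filter below 0.02 m/s and contact force between the fingers and fine_filter below 0.05 N), for 0.2 s.
At the end, for the whole second after the job is handed in: In the bore, from its floor up: steel screen, white spacer, orange filter, each within 6 mm of the axis and 2.5 mm of its seated height, level within 0.04 rad, upright, at rest and let go; second spacer and bystanders within 30 mm of their starts and not tipped (0.1 rad) (all of step 1 and all of step 2 and all of step 3 and distance of each of spare_spacer, cover, beaker, amber_bottle, wash_bottle, wrench from where it was at the start of the episode below 0.03 m and angle between each of spare_spacer, cover, beaker, amber_bottle, wash_bottle, wrench's own z axis and vertical below 0.1 rad); the robot touches nothing.
It fails at once if the steel screen falls freely over or in the canister (faster than 0.5 m/s, a drop of some 13 mm) instead of being lowered (contact force between the fingers and screen below 0.05 N and horizontal distance between screen and canister_floor below 0.06 m and linear speed of screen above 0.5 m/s).
It fails at once if the white spacer falls freely over or in the canister (faster than 0.5 m/s, a drop of some 13 mm) instead of being lowered (contact force between the fingers and spacer below 0.05 N and horizontal distance between spacer and canister_floor below 0.06 m and linear speed of spacer above 0.5 m/s).
It fails at once if the orange filter falls freely over or in the canister (faster than 0.5 m/s, a drop of some 13 mm) instead of being lowered (contact force between the fingers and fine_filter below 0.05 N and horizontal distance between fine_filter and canister_floor below 0.06 m and linear speed of fine_filter above 0.5 m/s).
It fails at once if the second spacer or a bystander is pushed more than 50 mm or tipped over (distance of any of spare_spacer, cover, beaker, amber_bottle, wash_bottle, wrench from where it was at the start of the episode above 0.05 m or angle between any of spare_spacer, cover, beaker, amber_bottle, wash_bottle, wrench's own z axis and vertical above 0.5 rad).
It also fails if it takes over 72 s, if anything falls off the work surface, if the arm or the gripper's body presses on something with over 40 N, if the wrist force passes 120 N, or if a joint passes its speed limit or range.

ROBOT

A 6-joint arm with a two-finger parallel gripper is mounted at the origin on the work surface. World frame = base frame: x ahead of the robot, y to its left, z up, the work surface at z = 0. Lengths are in m, angles in rad, forces in N, time in s.
With the tool pointing down it reaches from about 0.25 to 0.725 m from the base axis. Payload 9.7 kg.
Tool frame: the origin (TCP) lies at the very end of the fingers, on their centre line; the grasp point (between the pads) lies 19 mm behind it (robot.hold_point_z is the distance from the TCP to the grasp point, in m); z points along the fingers, y is the line along which they close (so a half turn about z gives the same grasp; the last joint's range is limited). The gripper opens to 85 mm and grips with 20 to 120 N. Pads are 22 mm wide; open, the fingers measure 114 mm over their backs; the gripper's body (76 mm by 85 mm) begins 54 mm behind the grasp point. The pads swing forward as they close: fully open they stand 13 mm farther back than shut.
Start: joints at [1.154, 0.087, 0.176, 1.66, 0, 1.571], TCP at [0.223, 0.503, 0.202] pointing down, gripper open.
Joint ranges: [-3.13, 3.13], [-0.85, 1.81], [-1.15, 1.24], [-2.2, 2.28], [-1.44, 1.52], [-3.14, 3.14]. Speed limits (rad/s): [2.22, 2.22, 2.57, 3.14, 3.14, 3.14].

INTERFACE

Orientations are given as a unit quaternion [w, x, y, z].
In Python, from plant import readout, cams, workorder, robot gives the robot as it stands.
- The arm moves only by the tool servo_tool, never from a script. Its argument "plan" is one flat list of numbers, 7 for each row, row after row: the turn, a rotation vector about the tool's x, y, z in units of 5 degrees (1.0 is 5 degrees), then the shift along the tool's x, y, z in units of 40 mm (1.0 is 40 mm), then the opening in per cent of the stroke, from 0 (shut) to 100 (fully open). In form: [ax, ay, az, tx, ty, tz, fingers, ax, ay, az, tx, ty, tz, fingers, ...]. A call has 1 to 5 rows; each row is the pose to reach, as a shift and turn from the pose commanded when the call began, along the tool's axes at that moment; what a row does not reach only later rows make up. A row lasts 1/12 s, in which the tool goes at most 41.7 mm and 7.16 degrees, less where a joint would pass 70% of its speed; a pose out of reach is approached as far as the arm can. A call with a gripper value outside its range is refused whole. The fingers move at their own pace and stop on an object; "newtons" is the grip in N (left out, the last holds). Time passes only in rows, so rows that repeat a pose let the fingers close. It gives the time, the measured TCP pose, the force, the opening and the grip force at its end, in the units of the state.
- readout.sense(): the state, without advancing time (a new reading comes with each control period).
- cams.get_image(name): name is "scene" or "top" or "wrist"; returns the picture (480x640x3 uint8, blue, green, red); there is no depth.
- cams.get_calibration(name): a dict with "fx", "fy", "cx", "cy" (pixels), "R" (3x3) and "t" (3): a world point X has camera coordinates R X + t. Camera axes: x right, y down, z forward; pixel columns grow to the right and rows downward; lengths in m; the calibration is good to about 2 mm. A picture is of the moment at which its call begins: read the wrist's pose just before it. get_calibration takes no time and is no camera call; for the wrist camera it gives the pose at the moment of the call.
- workorder.sign_off(): hands the job in; it is judged then, once.
Trained networks look in the newest picture that a camera, given by its name, has taken for a name from the list of things; names that differ only in an ending like _2 or _b are one class to them, and where a whole thing is asked for, a point or a joint stands for the part that bears it (a point fixed in the world has none). Each returns a list of dicts, best first, with "conf" (0 to 1); they miss things now and then, are a little off and sometimes report something else, mostly with a low value. They report only what shows in the picture. A call takes as long as a camera call. They do not tell look-alikes from the thing itself.
- cams.recognise(camera, label): "point" ([column, row] in pixels, amid what is visible of it).
- cams.trace(camera, label): "mask" (480x640 bool, what is visible of it) and "point" ([column, row] in pixels, amid what is visible of it).
The state is a dict: "clock": time; "qpos": joint angles; "dq": joint speeds; "effort": joint torques, N m; "ee_pos": TCP position; "orientation": TCP orientation; "contact_force": force on the tool from outside, world axes, zero at the start; "wrist_torque": the same for the moment, N m; "finger_gap": finger opening in m; "gripper_force": force on a finger pad.
Only numpy, scipy, OpenCV 4.12 (cv2) and the standard library are available. Lean on these libraries where they do the work, as an engineer would, in place of code of your own. Each camera call takes 0.05 s, during which the arm holds its last target. There are 200 camera calls.

## Working session

There is one attempt and no reset: what is moved stays moved. The work goes in short steps, Python scripts to look and compute and a tool call to move; the robot and the scene stay as the last step left them, time stands still between calls to the robot, and variables do not carry over. Pictures are saved under pics/ and viewed, at most 10 in all, crops included, and the job is handed in when it is done.

Besides the shell and the picture viewer there is one more tool, called after "Emit:" in YAML: its name, and indented under it one key for each argument. servo_tool: Moves the arm, as the interface text tells. Its arguments: {"type":"object","properties":{"plan":{"type":"array","items":{"type":"number"}},"newtons":{"type":"number"}},"required":["plan"]}

```bash
mkdir -p pics; ls; cat > h.py <<'E'
import sys; sys.path.insert(0,'.')
import numpy as np, cv2
from plant import readout, cams, workorder, robot
def ray(c,p,z):
    k=cams.get_calibration(c); R=np.array(k['R']);t=np.array(k['t'])
    d=R.T@np.array([(p[0]-k['cx'])/k['fx'],(p[1]-k['cy'])/k['fy'],1]); o=-R.T@t
    return o+d*(z-o[2])/d[2]
E
python3 - <<'E'
from h import *
for c in ['top','scene']:
    cv2.imwrite(f'pics/{c}0.png',cams.get_image(c))
    for l in ['canister','screen','spacer','fine_filter','cover','beaker','amber_bottle','wash_bottle','wrench']:
        r=cams.recognise(c,l)
        print(c,l,[(np.round(q['point']).tolist(),round(q['conf'],2),np.round(ray(c,q['point'],.02)[:2],3).tolist()) for q in r][:4])
s=readout.sense();print(s['clock'],s['ee_pos'],s['orientation'],s['finger_gap'],robot)
E
```

```text
pics
top canister [([459.0, 286.0], 0.63, [0.458, -0.376])]
top screen [([272.0, 215.0], 0.92, [0.629, 0.108])]
top spacer [([348.0, 170.0], 0.95, [0.751, -0.084]), ([426.0, 208.0], 0.82, [0.655, -0.289]), ([332.0, 251.0], 0.67, [0.539, -0.047])]
top fine_filter [([160.0, 286.0], 0.61, [0.441, 0.393])]
top cover [([273.0, 310.0], 0.7, [0.385, 0.101]), ([460.0, 285.0], 0.47, [0.459, -0.38])]
top beaker [([352.0, 307.0], 0.57, [0.398, -0.101])]
top amber_bottle [([154.0, 193.0], 0.69, [0.679, 0.415])]
top wash_bottle []
top wrench [([306.0, 151.0], 0.57, [0.798, 0.025])]
scene canister [([168.0, 181.0], 0.58, [0.456, -0.39])]
scene screen [([361.0, 289.0], 0.69, [0.642, 0.108])]
scene spacer [([254.0, 325.0], 0.76, [0.764, -0.084]), ([300.0, 240.0], 0.75, [0.552, -0.041]), ([179.0, 263.0], 0.73, [0.663, -0.279]), ([237.0, 261.0], 0.7, [0.633, -0.16])]
scene fine_filter [([500.0, 236.0], 0.8, [0.449, 0.384])]
scene cover [([376.0, 195.0], 0.6, [0.393, 0.102])]
scene beaker [([292.0, 178.0], 0.68, [0.382, -0.103]), ([168.0, 182.0], 0.17, [0.46, -0.388])]
scene amber_bottle [([517.0, 325.0], 0.66, [0.653, 0.416])]
scene wash_bottle [([108.0, 248.0], 0.63, [0.662, -0.443])]
scene wrench [([301.0, 364.0], 0.94, [0.817, 0.024]), ([375.0, 196.0], 0.45, [0.395, 0.101])]
1.0 [0.22264493 0.50292876 0.20181004] [-1.20725948e-05  2.06897788e-01  9.78362563e-01  2.65655565e-05] 0.08534957799612183 <Robot object at 0x7fbe5b188050>
```

```bash
python3 - <<'E'
import cv2
a=cv2.imread('pics/top0.png')
cv2.imwrite('pics/top0c.png',cv2.resize(a[120:360,110:520],None,fx=1.95,fy=1.95,interpolation=cv2.INTER_CUBIC))
E
```

```text
(no output)
```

View pics/top0c.png

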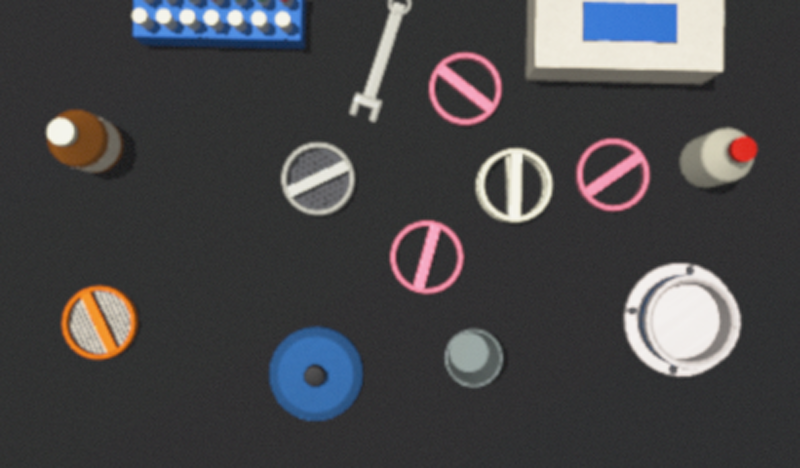

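View pics/scene0.png

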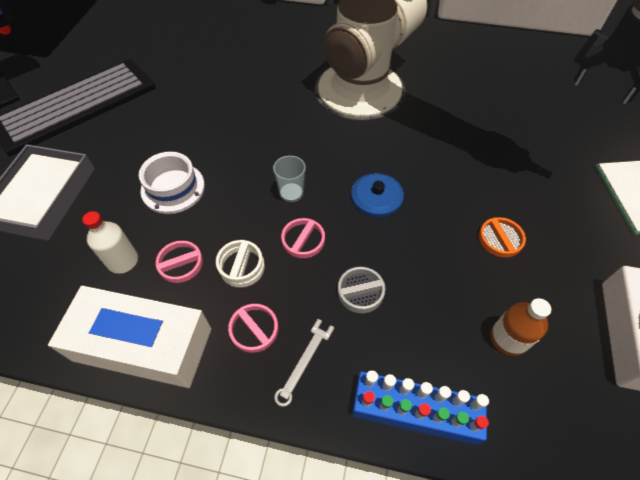

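The top picture shows the screen at about (272,211), the white pile at (374,215), the orange filter at (161,285) and the canister mouth at about (460,284). The three pink rings are look-alikes. I'll rectify these patches onto the plane of each frame's top and measure centre and bar angle.

```bash
cat >> h.py <<'E'
S=0.0005; N=320
def rect(c,xy,z,img=None):
    "metric view from above at height z, centred on xy: column=+x, row=+y, 0.5 mm/px"
    img=cams.get_image(c) if img is None else img
    k=cams.get_calibration(c); K=np.array([[k['fx'],0,k['cx']],[0,k['fy'],k['cy']],[0,0,1]])
    R=np.array(k['R']);t=np.array(k['t'])
    M=np.array([[S,0,xy[0]-S*N/2],[0,S,xy[1]-S*N/2],[0,0,z],[0,0,1]])
    H=K@np.hstack([R,t[:,None]])@M
    return cv2.warpPerspective(img,np.linalg.inv(H),(N,N),flags=cv2.INTER_LINEAR)
def frame(c,xy,z,kind,img=None,ring=True):
    v=rect(c,xy,z,img); h=cv2.cvtColor(v,cv2.COLOR_BGR2HSV)
    if kind=='orange': m=cv2.inRange(h,(5,140,90),(22,255,255))
    else: m=cv2.inRange(h,(0,0,{'screen':150,'white':150}[kind]),(179,75,255))
    m=cv2.morphologyEx(m,cv2.MORPH_OPEN,np.ones((5,5)))
    n,l,st,_=cv2.connectedComponentsWithStats(m); i=1+np.argmax(st[1:,4]); m=(l==i).astype(np.uint8)
    cn=max(cv2.findContours(m,cv2.RETR_EXTERNAL,cv2.CHAIN_APPROX_NONE)[0],key=cv2.contourArea)
    e=cv2.fitEllipse(cv2.convexHull(cn)); ce=np.array(e[0])
    ys,xs=np.nonzero(m); p=np.c_[xs,ys]-ce; p=p[np.hypot(*p.T)<70]
    w,u=np.linalg.eigh(np.cov(p.T)); d=u[:,1]
    # ridge centre offset from circle centre, across the bar
    return np.array(xy)+(ce-N/2)*S, np.degrees(np.arctan2(d[1],d[0]))%180, np.array(e[1])*S, (p@u[:,0]).mean()*S, v,m
E
python3 - <<'E'
from h import *
img=cams.get_image('top'); tiles=[]
for n,px,z,kind in [('screen',(272,211),.024,'screen'),('spacer',(373.6,215),.036,'white'),('filter',(161,285),.018,'orange'),('canister',(460,284),.066,'white')]:
    c=ray('top',px,z)[:2]
    r=frame('top',c,z,kind,img); print(n,np.round(r[0],4),round(r[1],1),np.round(r[2],4),round(r[3],4))
    tiles.append(np.vstack([r[4],cv2.cvtColor(r[5]*255,cv2.COLOR_GRAY2BGR)]))
cv2.imwrite('pics/t1.png',cv2.resize(np.hstack(tiles),(800,400)))
k=cams.get_calibration('wrist');R=np.array(k['R']);print(np.round(-R.T@np.array(k['t']),3),np.round(R,2).tolist(),k['fx'])
E
```

```text
screen [0.6395 0.1081] 116.6 [0.0944 0.0947] -0.0002
spacer [ 0.6353 -0.1509] 1.4 [0.0969 0.1008] -0.0002
filter [0.4437 0.3912] 27.4 [0.0996 0.101 ] 0.0011
canister [ 0.4651 -0.3644] 122.6 [0.1432 0.1487] -0.0
[0.163 0.529 0.373] [[0.4, 0.91, 0.0], [0.88, -0.39, 0.26], [0.24, -0.11, -0.97]] 384.6494149355357
```

View pics/t1.png

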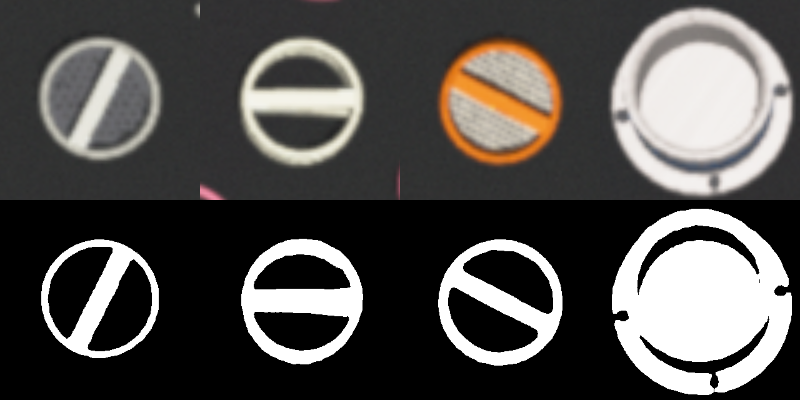

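```bash
cat >> h.py <<'E'
from scipy.spatial.transform import Rotation as Rn
def down(yaw):  # tool z down, tool x at world angle yaw (deg)
    y=np.radians(yaw); c,s=np.cos(y),np.sin(y)
    return Rn.from_matrix(np.array([[c,s,0],[s,-c,0],[0,0,-1]]))
def pose():
    s=readout.sense(); w,x,y,z=s['orientation']; return np.array(s['ee_pos']),Rn.from_quat([x,y,z,w])
def go(*wps, start=None):
    "for each waypoint (xyz,yaw): how far to go, call by call, in tool axes and units"
    p,r=start or pose()
    for xyz,yaw in wps:
        q=down(yaw); d=np.array(xyz)-p; rv=(r.inv()*q).as_rotvec()
        n=max(1,int(np.ceil(max(np.linalg.norm(d)/.195,np.degrees(np.linalg.norm(rv))/34)))); p0,r0=p,r
        print('->',np.round(xyz,3),yaw)
        for i in range(n):
            p2=p0+d*(i+1)/n; r2=r0*Rn.from_rotvec(rv*(i+1)/n)
            a=np.degrees((r.inv()*r2).as_rotvec())/5; t=r.inv().apply(p2-p)/.04
            print('   ',np.round(a,2).tolist(),np.round(t,3).tolist()); p,r=p2,r2
E
python3 - <<'E'
from h import *
go(((.6395,.108,.16),116.6))
img=cams.get_image('top'); r=frame('top',(.46,-.375),.010,'white',img); print(r[0],r[2])
E
```

```text
-> [0.64  0.108 0.16 ] 116.6
    [0.0, 0.0, 2.63] [-4.509, -1.603, 0.348]
    [0.0, 0.0, 2.63] [-4.755, -0.533, 0.348]
    [0.0, 0.0, 2.63] [-4.752, 0.564, 0.348]
[ 0.4625984  -0.37990581] [0.14963893 0.15425816]
```

Emit:
servo_tool:
  plan: [0,0,2.63,-4.51,-1.6,0.35,100,0,0,2.63,-4.51,-1.6,0.35,100,0,0,2.63,-4.51,-1.6,0.35,100,0,0,2.63,-4.51,-1.6,0.35,100,0,0,2.63,-4.51,-1.6,0.35,100]

```text
clock: 1.52
ee_pos: [0.3636, 0.3689, 0.1876]
orientation: [0.0, 0.318, 0.948, -0.0]
contact_force: [0.1, 0.2, -0.7]
finger_gap: 0.0854
gripper_force: 0.0
```

Emit:
servo_tool:
  plan: [0,0,2.63,-4.75,-0.53,0.35,100,0,0,2.63,-4.75,-0.53,0.35,100,0,0,2.63,-4.75,-0.53,0.35,100,0,0,2.63,-4.75,-0.53,0.35,100,0,0,2.63,-4.75,-0.53,0.35,100]

```text
clock: 1.93
ee_pos: [0.5028, 0.2371, 0.1734]
orientation: [0.0, 0.425, 0.905, -0.0]
contact_force: [0.4, 0.6, -0.3]
finger_gap: 0.0854
gripper_force: 0.0
```

Emit:
servo_tool:
  plan: [0,0,2.63,-4.75,0.56,0.35,100,0,0,2.63,-4.75,0.56,0.35,100,0,0,2.63,-4.75,0.56,0.35,100,0,0,2.63,-4.75,0.56,0.35,100,0,0,2.63,-4.75,0.56,0.35,100]

```text
clock: 2.35
ee_pos: [0.6416, 0.1053, 0.1588]
orientation: [0.0, 0.526, 0.851, -0.0]
contact_force: [1.5, 0.1, 0.5]
finger_gap: 0.0852
gripper_force: 0.0
```

```bash
python3 - <<'E'
from h import *
im=cams.get_image('wrist'); print(pose()[0]); 
r=frame('wrist',(.6395,.108),.024,'screen',im); print(np.round(r[0],4),r[1],r[2],r[3])
v=cv2.resize(np.hstack([r[4],cv2.cvtColor(r[5]*255,cv2.COLOR_GRAY2BGR)]),(480,240))
cv2.imwrite('pics/w1.png',np.vstack([cv2.resize(im,(480,360)),v]))
E
```

```text
[0.64316066 0.10309205 0.15762059]
[0.6411 0.1035] 12.240529872143583 [0.09541986 0.09794875] -0.004656760839053248
```

View pics/w1.png

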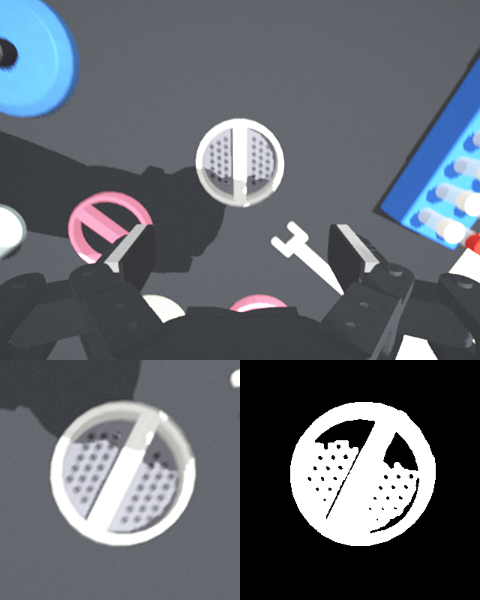

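The wrist picture shows the screen at about (320,216) full-size, its bar upright and so in line with tool x, with its fingers clear of it. The arm may have been still settling, so I'll fetch the calibration before the picture and repeat.

```bash
sed -i "s/^    k=cams.get_calibration(c); K=/    k=k or cams.get_calibration(c); K=/; s/def rect(c,xy,z,img=None):/def rect(c,xy,z,img=None,k=None):/; s/def frame(c,xy,z,kind,img=None,ring=True):/def frame(c,xy,z,kind,img=None,k=None):/; s/v=rect(c,xy,z,img); h/v=rect(c,xy,z,img,k); h/" h.py
python3 - <<'E'
from h import *
k=cams.get_calibration('wrist'); p=pose(); im=cams.get_image('wrist'); print(p[0],readout.sense()['clock'])
r=frame('wrist',(.6395,.108),.024,'screen',im,k); print(np.round(r[0],4),r[2])
x,y=r[0]
go(((x,y,.045),116.6),((x,y,.010),116.6))
E
```

```text
[0.64316066 0.10309205 0.15762059] 2.45
[0.6381 0.1069] [0.09579554 0.09595801]
-> [0.638 0.107 0.045] 116.6
    [-0.02, 0.0, -0.03] [0.078, -0.048, 2.823]
-> [0.638 0.107 0.01 ] 116.6
    [-0.0, 0.0, -0.0] [0.0, 0.0, 0.875]
```

Emit:
servo_tool:
  plan: [0,0,0,0,-0.04,2.87,47,0,0,0,0,-0.04,2.87,47,0,0,0,0,-0.04,2.87,47,0,0,0,0,-0.04,2.87,47,0,0,0,0,-0.04,2.87,47]

```text
clock: 2.87
ee_pos: [0.6366, 0.108, 0.0442]
orientation: [-0.001, 0.525, 0.851, -0.001]
contact_force: [-0.1, 0.2, 0.5]
finger_gap: 0.04
gripper_force: 0.0
```

Emit:
servo_tool:
  plan: [0,0,0,0,0,0,47,0,0,0,0,0,0,47,0,0,0,0,0,0,47]

```text
clock: 3.12
ee_pos: [0.6395, 0.1081, 0.0479]
orientation: [0.002, 0.525, 0.851, 0.001]
contact_force: [-0.0, 0.2, -0.5]
finger_gap: 0.0403
gripper_force: 0.0
```

```bash
python3 - <<'E'
from h import *
k=cams.get_calibration('wrist'); p=pose(); im=cams.get_image('wrist'); print(p[0],readout.sense()['finger_gap'])
r=frame('wrist',(.6395,.108),.024,'screen',im,k); print(np.round(r[0],4),r[2])
cv2.imwrite('pics/w2.png',np.hstack([im[:,:],]))
go(((.638,.107,.010),116.6))
E
```

```text
[0.6394685  0.10813535 0.04788659] 0.04005144311015132
[0.6422 0.1011] [0.1042194  0.11001884]
-> [0.638 0.107 0.01 ] 116.6
    [0.04, 0.01, 0.02] [-0.008, -0.042, 0.934]
```

View pics/w2.png

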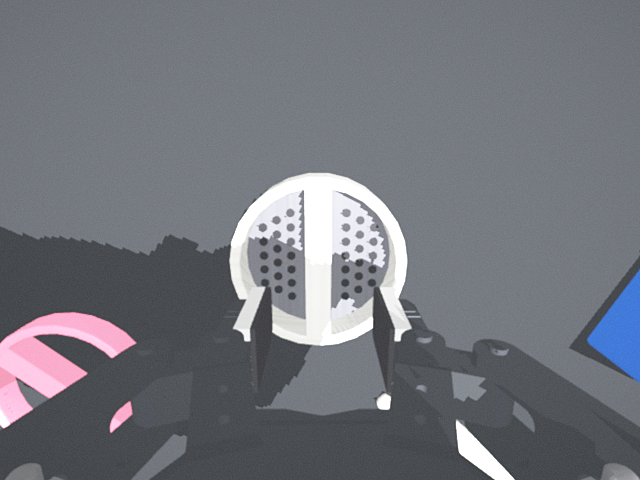

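```bash
cat >> h.py <<'E'
def proj(c,X,k=None):
    k=k or cams.get_calibration(c); q=np.array(k['R'])@np.array(X)+np.array(k['t']); return np.round([k['fx']*q[0]/q[2]+k['cx'],k['fy']*q[1]/q[2]+k['cy']],1)
E
python3 - <<'E'
from h import *
print(pose()[0],proj('wrist',(.638,.107,.024)),proj('wrist',pose()[0]),ray('wrist',(319,256),.024))
print(proj('wrist',pose()[0]+[0,0,.008]))
E
```

```text
[0.63922496 0.1080262  0.04737279] [318.3 264.7] [321.3 279.8] [0.63615625 0.11151704 0.024     ]
[321.3 286.1]
```

Emit:
servo_tool:
  plan: [0,0,0,0,0,0.5,47,0,0,0,0,0,0.92,47,0,0,0,0,0,0.92,47,0,0,0,0,0,0.92,47,0,0,0,0,0,0.92,47]

```text
clock: 3.58
ee_pos: [0.6387, 0.1078, 0.0097]
orientation: [0.001, 0.525, 0.851, 0.001]
contact_force: [-0.3, 0.0, 0.8]
finger_gap: 0.0401
gripper_force: 0.0
```

Emit:
servo_tool:
  plan: [0,0,0,0,0,0,10,0,0,0,0,0,0,10,0,0,0,0,0,0,10,0,0,0,0,0,0,10,0,0,0,0,0,0,10]
  newtons: 50

```text
clock: 4.0
ee_pos: [0.6382, 0.1077, 0.0085]
orientation: [0.0, 0.525, 0.851, 0.0]
contact_force: [-0.4, -0.2, -0.7]
finger_gap: 0.0082
gripper_force: 0.0
```

Emit:
servo_tool:
  plan: [0,0,0,0,0,0,10,0,0,0,0,0,0,10,0,0,0,0,0,0,10]

```text
clock: 4.25
ee_pos: [0.638, 0.1077, 0.0082]
orientation: [-0.0, 0.525, 0.851, -0.0]
contact_force: [-0.2, 0.5, 0.4]
finger_gap: 0.0087
gripper_force: 0.0
```

```bash
python3 - <<'E'
from h import *
im=cams.get_image('wrist'); b=cams.get_image('scene')
cv2.imwrite('pics/w3.png',np.hstack([im[150:,120:520],cv2.resize(b[230:340,300:430],(390,330))]))if 0 else cv2.imwrite('pics/w3.png',np.hstack([im[150:480,120:520],cv2.resize(b[230:340,300:430],(390,330))]))
print(pose()[0],readout.sense()['finger_gap'])
E
```

```text
[0.63802243 0.10768146 0.00812559] 0.008552407203266821
```

View pics/w3.png

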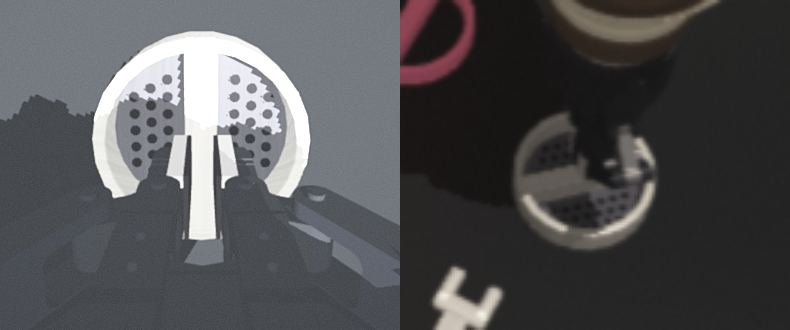

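```bash
python3 - <<'E'
from h import *
p,r=pose(); o=np.array([-120,-150])
for z in (0,-.016,-.019,-.03):
  print(z,[(proj('wrist',p+r.apply([x,y,z]))+o).tolist() for x,y in((11,7),(11,-7),(-11,7),(-11,-7),(11,4.3),(11,-4.3))for x,y in[(x/1e3,y/1e3)]])
print([(proj('wrist',np.r_[.6383,.1072,.024]+r.apply([x,y,0]))+o).tolist() for x,y in((.048,0),(-.048,0),(0,.048),(0,-.048),(0,.007),(0,-.007))])
s=readout.sense();print(s['finger_gap'],s['gripper_force'],s['wrist_torque'],robot.hold_point_z,[a for a in dir(robot) if a[0]!='_'])
im=cv2.imread('pics/w3.png')[:,:400]; cv2.imwrite('pics/w3z.png',cv2.resize(im[90:250,120:290],None,fx=3.5,fy=3.5,interpolation=cv2.INTER_CUBIC))
E
```

```text
0 [[216.3, 107.80000000000001], [186.3, 107.80000000000001], [215.8, 151.2], [186.8, 151.2], [210.5, 107.80000000000001], [192.10000000000002, 107.80000000000001]]
-0.016 [[217.60000000000002, 119.10000000000002], [184.89999999999998, 119.10000000000002], [217.10000000000002, 166.10000000000002], [185.5, 166.10000000000002], [211.3, 119.10000000000002], [191.2, 119.10000000000002]]
-0.019 [[217.89999999999998, 121.5], [184.60000000000002, 121.5], [217.39999999999998, 169.2], [185.2, 169.2], [211.5, 121.5], [191.0, 121.5]]
-0.03 [[219.0, 131.0], [183.39999999999998, 131.0], [218.39999999999998, 181.60000000000002], [184.10000000000002, 181.60000000000002], [212.2, 131.0], [190.3, 131.0]]
[[201.3, 33.599999999999994], [201.39999999999998, 239.2], [311.4, 144.10000000000002], [91.19999999999999, 144.10000000000002], [217.39999999999998, 144.10000000000002], [185.3, 144.10000000000002]]
0.008552407203266821 0.0 [-0.02774837 -0.00978288 -0.01738604] 0.0187 ['MotionError', 'hold_point_z']
```

View pics/w3z.png

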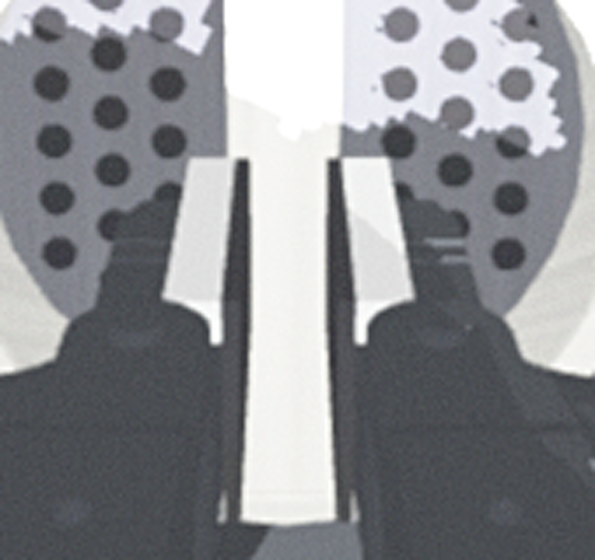

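The pads' inner edges are 22 px apart for the reported 8.6 mm gap. At that scale they sit about 30 mm above the reported TCP, so they closed above the bar. That fits the zero grip force. I'll reopen and go down in small steps, watching the force.

Emit:
servo_tool:
  plan: [0,0,0,0,0,0,47,0,0,0,0,0,0,47,0,0,0,0,0,0,47,0,0,0,0,0,0,47,0,0,0,0,0,0.1,47]

```text
clock: 4.77
ee_pos: [0.6385, 0.1078, 0.0049]
orientation: [0.0, 0.525, 0.851, 0.0]
contact_force: [0.5, 0.1, 0.6]
finger_gap: 0.0399
gripper_force: 0.0
```

Emit:
servo_tool:
  plan: [0,0,0,0,0,0.05,47,0,0,0,0,0,0.1,47,0,0,0,0,0,0.1,47]

```text
clock: 5.02
ee_pos: [0.6377, 0.1076, -0.0006]
orientation: [-0.0, 0.525, 0.851, -0.0]
contact_force: [-1.0, 0.3, -0.2]
finger_gap: 0.0402
gripper_force: 0.0
```

Emit:
servo_tool:
  plan: [0,0,0,0,0,0.1,47,0,0,0,0,0,0.2,47,0,0,0,0,0,0.2,47]

```text
clock: 5.27
ee_pos: [0.6375, 0.1076, -0.009]
orientation: [-0.0, 0.525, 0.851, -0.0]
contact_force: [-0.0, 0.1, -0.6]
finger_gap: 0.0403
gripper_force: 0.0
```

```bash
python3 - <<'E'
from h import *
im=cams.get_image('wrist'); s=readout.sense(); print(s['ee_pos'],s['contact_force'])
cv2.imwrite('pics/w4.png',cv2.resize(im[200:440,200:440],None,fx=2.5,fy=2.5))
E
```

```text
[ 0.63760665  0.10762327 -0.00857955] [-0.58355211 -0.15376181  0.13148586]
```

View pics/w4.png

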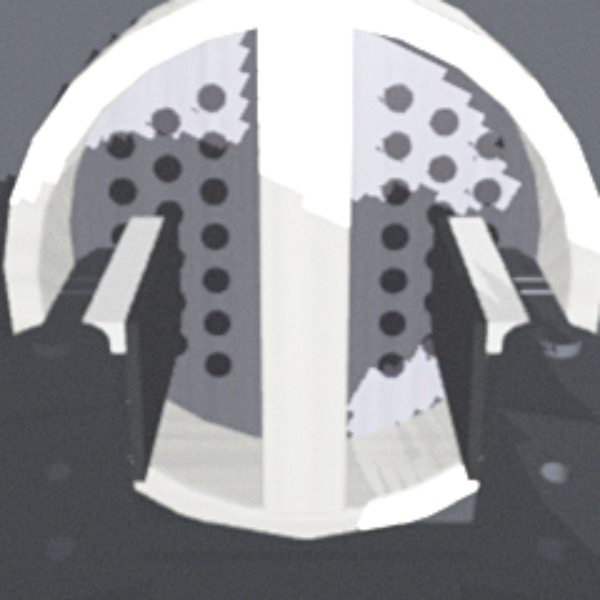

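Emit:
servo_tool:
  plan: [0,0,0,0,0,0.1,47,0,0,0,0,0,0.2,47,0,0,0,0,0,0.2,47]

```text
clock: 5.57
ee_pos: [0.6376, 0.1076, -0.0169]
orientation: [-0.0, 0.525, 0.851, -0.0]
contact_force: [-0.4, 0.5, 1.1]
finger_gap: 0.0401
gripper_force: 0.0
```

Emit:
servo_tool:
  plan: [0,0,0,0,0,0.06,47,0,0,0,0,0,0.06,47,0,0,0,0,0,0.06,47]

```text
clock: 5.82
ee_pos: [0.638, 0.1077, -0.0183]
orientation: [-0.0, 0.525, 0.851, -0.0]
contact_force: [-0.2, -0.1, 0.1]
finger_gap: 0.0401
gripper_force: 0.0
```

Emit:
servo_tool:
  plan: [0,0,0,0,0,0,10,0,0,0,0,0,0,10,0,0,0,0,0,0,10,0,0,0,0,0,0,10,0,0,0,0,0,0,10]
  newtons: 50

```text
clock: 6.23
ee_pos: [0.6383, 0.1078, -0.0178]
orientation: [0.0, 0.525, 0.851, 0.0]
contact_force: [-0.3, 0.9, 2.0]
finger_gap: 0.0126
gripper_force: 51.2
```

Emit:
servo_tool:
  plan: [0,0,0,0,0,0,5,0,0,0,0,0,0,5]

```text
clock: 6.4
ee_pos: [0.6383, 0.1078, -0.0178]
orientation: [0.0, 0.525, 0.851, 0.0]
contact_force: [0.3, 0.3, 3.0]
finger_gap: 0.0122
gripper_force: 51.3
```

Emit:
servo_tool:
  plan: [0,0,0,0,0,-0.3,5,0,0,0,0,0,-1.0,5,0,0,0,0,0,-1.8,5,0,0,0,0,0,-2.6,5,0,0,0,0,0,-3.2,5]

```text
clock: 6.82
ee_pos: [0.6381, 0.1077, 0.1129]
orientation: [0.001, 0.525, 0.851, 0.0]
contact_force: [1.0, -0.7, -1.8]
finger_gap: 0.0127
gripper_force: 50.7
```

```bash
cat >> h.py <<'E'
def circ(c,xy,z,R,img,k=None,tol=.003,edge=60):
    "radial-symmetry vote: best circle of radius R (+-tol) in the rectified plane at z"
    g=cv2.GaussianBlur(cv2.cvtColor(rect(c,xy,z,img,k),cv2.COLOR_BGR2GRAY),(5,5),1.2).astype(np.float32)
    gx,gy=cv2.Sobel(g,5,1,0),cv2.Sobel(g,5,0,1); m=np.hypot(gx,gy); best=None
    t=np.radians(np.arange(0,360,2)); sx,sy=np.cos(t),np.sin(t)
    for r in np.arange(R-tol,R+tol+1e-6,.001):
        for u in range(-40,41):
            for v in range(-40,41):
                X=N/2+u+r/S*sx; Y=N/2+v+r/S*sy; ok=(X>0)&(X<N-1)&(Y>0)&(Y<N-1)
                a=X[ok].astype(int);b=Y[ok].astype(int)
                sc=np.minimum(np.abs(gx[b,a]*sx[ok]+gy[b,a]*sy[ok]),edge).sum()/len(t)
                if best is None or sc>best[0]: best=(sc,np.array(xy)+np.array([u,v])*S,r)
    return best
E
python3 - <<'E'
from h import *
img=cams.get_image('top')
for z,R,t in ((.066,.060,.001),(.066,.056,.001),(.010,.051,.001),(.010,.0745,.001)):
    b=circ('top',(.4626,-.375),z,R,img,tol=t); print(z,R,round(b[0],1),np.round(b[1],4),b[2])
print(pose()[0],readout.sense()['gripper_force'],readout.sense()['contact_force'])
E
```

```text
0.066 0.06 49.9 [ 0.4636 -0.3805] 0.061
0.066 0.056 50.7 [ 0.4651 -0.3715] 0.055
0.01 0.051 51.6 [ 0.4616 -0.3795] 0.051
0.01 0.0745 56.1 [ 0.4616 -0.38  ] 0.0755
[0.63970401 0.10793236 0.1178997 ] 50.738983154296875 [-1.74402493  0.13087894  2.89544285]
```

```bash
python3 - <<'E'
from h import *
img=cams.get_image('scene')
for z,R,t in ((.066,.060,.001),(.066,.056,.001),(.010,.0745,.001)):
    b=circ('scene',(.4626,-.38),z,R,img,tol=t); print(z,R,round(b[0],1),np.round(b[1],4),b[2])
# cross-check of cameras on the resting frames
t=cams.get_image('top')
for n,xy,z,kk in (('spacer',(.6353,-.1509),.036,'white'),('filter',(.4437,.3912),.018,'orange')):
    for c,i in (('top',t),('scene',img)):
        b=circ(c,xy,z,.048,i,tol=.001); print(n,c,round(b[0],1),np.round(b[1],4),b[2])
print(pose()[0])
go(((.55,-.16,.13),90),((.462,-.380,.13),70))
E
```

```text
0.066 0.06 60.0 [ 0.4616 -0.38  ] 0.06
0.066 0.056 42.2 [ 0.4691 -0.379 ] 0.055
0.01 0.0745 44.4 [ 0.4616 -0.38  ] 0.0755
spacer top 60.0 [ 0.6343 -0.1504] 0.049
spacer scene 59.7 [ 0.6353 -0.1529] 0.047
filter top 60.0 [0.4432 0.3922] 0.048
filter scene 59.8 [0.4417 0.3907] 0.048
[0.63906718 0.10783422 0.11237265]
-> [ 0.55 -0.16  0.13] 90
    [0.02, 0.0, 2.67] [-2.492, -2.497, -0.226]
    [0.02, 0.0, 2.67] [-3.001, -1.855, -0.223]
-> [ 0.462 -0.38   0.13 ] 70
    [-0.0, -0.0, 2.0] [-2.75, -1.1, -0.0]
    [-0.0, -0.0, 2.0] [-2.899, -0.606, -0.0]
```

Emit:
servo_tool:
  plan: [0,0,1.2,-1.0,-1.0,-0.1,5,0,0,2.4,-1.7,-1.7,-0.2,5,0,0,2.67,-2.49,-2.5,-0.23,5,0,0,2.67,-2.49,-2.5,-0.23,5,0,0,2.67,-2.49,-2.5,-0.23,5]

```text
clock: 7.38
ee_pos: [0.5914, -0.0297, 0.1177]
orientation: [-0.001, 0.622, 0.783, -0.001]
contact_force: [0.3, 0.6, -1.8]
finger_gap: 0.0124
gripper_force: 50.7
```

Emit:
servo_tool:
  plan: [0,0,2.67,-3.0,-1.86,-0.22,5,0,0,2.67,-3.0,-1.86,-0.22,5,0,0,2.67,-3.0,-1.86,-0.22,5,0,0,2.67,-3.0,-1.86,-0.22,5,0,0,2.67,-3.0,-1.86,-0.22,5]

```text
clock: 7.8
ee_pos: [0.5471, -0.1628, 0.1266]
orientation: [-0.001, 0.709, 0.706, -0.001]
contact_force: [0.4, 0.3, -1.7]
finger_gap: 0.0123
gripper_force: 50.7
```

Emit:
servo_tool:
  plan: [0,0,2,-2.75,-1.1,0,5,0,0,2,-2.75,-1.1,0,5,0,0,2,-2.75,-1.1,0,5,0,0,2,-2.75,-1.1,0,5,0,0,2,-2.75,-1.1,0,5]

```text
clock: 8.22
ee_pos: [0.5039, -0.2705, 0.1263]
orientation: [-0.001, 0.767, 0.642, -0.0]
contact_force: [0.3, 0.5, -1.3]
finger_gap: 0.0129
gripper_force: 50.7
```

Emit:
servo_tool:
  plan: [0,0,2,-1.0,-0.21,0,5,0,0,2,-2.0,-0.42,0,5,0,0,2,-2.6,-0.55,0,5,0,0,2,-2.9,-0.61,0,5,0,0,2,-2.9,-0.61,0,5]

```text
clock: 8.63
ee_pos: [0.4601, -0.3806, 0.1267]
orientation: [-0.001, 0.82, 0.573, -0.0]
contact_force: [0.0, 1.1, -2.0]
finger_gap: 0.0123
gripper_force: 50.7
```

Emit:
servo_tool:
  plan: [0,0,0,0,0,0,5,0,0,0,0,0,0,5,0,0,0,0,0,0,5,0,0,0,0,0,0,5,0,0,0,0,0,0,5]

```text
clock: 9.05
ee_pos: [0.4608, -0.3792, 0.1279]
orientation: [0.0, 0.819, 0.574, 0.0]
contact_force: [-0.1, -0.5, -1.0]
finger_gap: 0.0126
gripper_force: 50.7
```

```bash
python3 - <<'E'
from h import *
k=cams.get_calibration('wrist');p,r=pose(); im=cams.get_image('wrist'); s=readout.sense(); print(p,s['gripper_force'],s['contact_force'])
zt=p[2]+.0178+.024
b=circ('wrist',p[:2],zt,.048,im,k,tol=.001); print('screen in hand, tool axes',b[0],np.round(r.inv().apply(np.r_[b[1],p[2]]-p),4),b[2])
go(((.4618,-.380,.075),70),((.4618,-.380,.040),70),((.4618,-.380,-.005),70))
E
```

```text
[ 0.46084403 -0.37922419  0.12789475] 50.68696081638336 [ 0.47403026  0.33011047 -1.52649025]
screen in hand, tool axes 33.86877225220858 [-0.0009  0.0003 -0.    ] 0.047
-> [ 0.462 -0.38   0.075] 70
    [0.0, -0.0, 0.01] [-0.005, 0.029, 1.322]
-> [ 0.462 -0.38   0.04 ] 70
    [0.0, 0.0, -0.0] [0.0, -0.0, 0.875]
-> [ 0.462 -0.38  -0.005] 70
    [-0.0, -0.0, 0.0] [-0.0, 0.0, 1.125]
```

Emit:
servo_tool:
  plan: [0,0,0,0.02,0.03,0.5,5,0,0,0,0.02,0.03,1.0,5,0,0,0,0.02,0.03,1.6,5,0,0,0,0.02,0.03,1.75,5,0,0,0,0.02,0.03,1.75,5]

```text
clock: 9.52
ee_pos: [0.4608, -0.3787, 0.0559]
orientation: [-0.002, 0.819, 0.573, -0.0]
contact_force: [0.2, 0.1, -1.6]
finger_gap: 0.0121
gripper_force: 50.6
```

Emit:
servo_tool:
  plan: [0,0,0,0,0,0.1,5,0,0,0,0,0,0.25,5,0,0,0,0,0,0.4,5,0,0,0,0,0,0.5,5,0,0,0,0,0,0.5,5]

```text
clock: 9.93
ee_pos: [0.4615, -0.3795, 0.037]
orientation: [-0.0, 0.819, 0.573, -0.0]
contact_force: [-0.8, 0.0, -2.3]
finger_gap: 0.0123
gripper_force: 50.6
```

Emit:
servo_tool:
  plan: [0,0,0,0,0,0.2,5,0,0,0,0,0,0.45,5,0,0,0,0,0,0.7,5,0,0,0,0,0,0.85,5,0,0,0,0,0,0.9,5]

```text
clock: 10.35
ee_pos: [0.4609, -0.3791, -0.0002]
orientation: [-0.001, 0.819, 0.573, -0.0]
contact_force: [-0.1, 0.5, -2.4]
finger_gap: 0.0125
gripper_force: 50.7
```

Emit:
servo_tool:
  plan: [0,0,0,0,0,0.05,5,0,0,0,0,0,0.1,5,0,0,0,0,0,0.15,5,0,0,0,0,0,0.2,5,0,0,0,0,0,0.2,5]

```text
clock: 10.77
ee_pos: [0.4617, -0.3797, -0.0065]
orientation: [-0.0, 0.819, 0.573, -0.0]
contact_force: [-0.1, 1.4, -2.8]
finger_gap: 0.0128
gripper_force: 50.7
```

Emit:
servo_tool:
  plan: [0,0,0,0,0,0.03,5,0,0,0,0,0,0.06,5,0,0,0,0,0,0.06,5]

```text
clock: 11.02
ee_pos: [0.4619, -0.3799, -0.0079]
orientation: [0.0, 0.819, 0.573, 0.0]
contact_force: [-1.9, 2.0, 2.9]
finger_gap: 0.0125
gripper_force: 51.4
```

Emit:
servo_tool:
  plan: [0,0,0,0,0,0.02,5,0,0,0,0,0,0.02,5,0,0,0,0,0,0.02,5]

```text
clock: 11.27
ee_pos: [0.462, -0.3799, -0.0079]
orientation: [0.001, 0.819, 0.573, 0.0]
contact_force: [-4.1, 3.3, 9.4]
finger_gap: 0.0125
gripper_force: 52.2
```

Emit:
servo_tool:
  plan: [0,0,0,0,0,-0.04,20,0,0,0,0,0,-0.04,30,0,0,0,0,0,-0.04,40,0,0,0,0,0,-0.04,40,0,0,0,0,0,-0.04,40]

```text
clock: 11.68
ee_pos: [0.4617, -0.3797, -0.008]
orientation: [-0.0, 0.819, 0.573, -0.0]
contact_force: [-0.1, -0.1, 0.7]
finger_gap: 0.0342
gripper_force: 0.0
```

Emit:
servo_tool:
  plan: [0,0,0,0,0,-0.2,40,0,0,0,0,0,-1.0,40,0,0,0,0,0,-2,40,0,0,0,0,0,-3,40,0,0,0,0,0,-4,40]

```text
clock: 12.1
ee_pos: [0.4614, -0.3794, 0.1545]
orientation: [0.0, 0.819, 0.573, 0.0]
contact_force: [0.7, -1.0, -1.1]
finger_gap: 0.034
gripper_force: 0.0
```

```bash
python3 - <<'E'
from h import *
k=cams.get_calibration('wrist'); p=pose(); im=cams.get_image('wrist')
print(p[0])
for n,z,R in (('screen top',.034,.048),('screen in',.034,.042),('rim',.066,.060)):
    b=circ('wrist',(.462,-.380),z,R,im,k,tol=.001); print(n,round(b[0],1),np.round(b[1],4),b[2])
sp=(.6348,-.1517)
cv2.imwrite('pics/w5.png',np.hstack([im[60:460,120:520],cv2.resize(rect('wrist',(.462,-.38),.034,im,k),(400,400))]))
go(((.62,-.25,.16),30),((*sp,.14),1.4))
E
```

```text
[ 0.46137784 -0.37940272  0.15451499]
screen top 48.5 [ 0.4615 -0.382 ] 0.047
screen in 50.2 [ 0.4615 -0.3815] 0.042
rim 42.1 [ 0.4655 -0.37  ] 0.061
-> [ 0.62 -0.25  0.16] 30
    [0.06, -0.0, 4.0] [2.209, 1.28, 0.05]
    [0.06, -0.0, 4.0] [2.513, 0.448, 0.045]
-> [ 0.635 -0.152  0.14 ] 1.4
    [-0.0, 0.0, 5.72] [1.549, -1.943, 0.5]
```

View pics/w5.png

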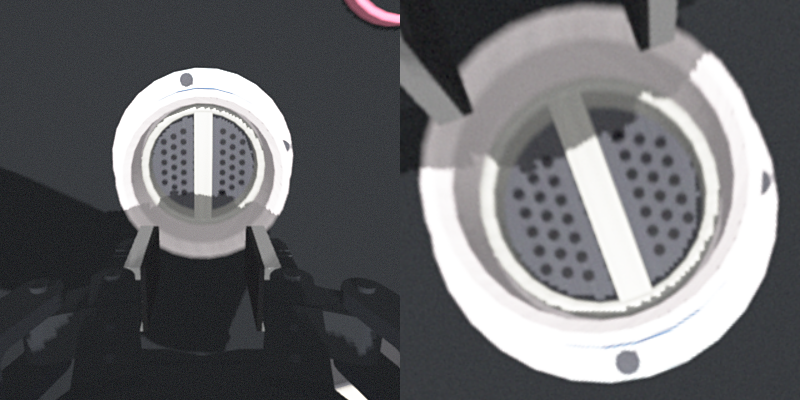

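The screen lies flat at the bottom of the bore: the wrist view shows it centred near (322,226) full-size, with its bar level. Next is the spacer.

Emit:
servo_tool:
  plan: [0,0,4,2.21,1.28,0.05,100,0,0,4,2.21,1.28,0.05,100,0,0,4,2.21,1.28,0.05,100,0,0,4,2.21,1.28,0.05,100,0,0,4,2.21,1.28,0.05,100]

```text
clock: 12.57
ee_pos: [0.5409, -0.3132, 0.1503]
orientation: [-0.0, 0.906, 0.424, -0.0]
contact_force: [-0.5, 0.1, 0.0]
finger_gap: 0.0855
gripper_force: 0.0
```

Emit:
servo_tool:
  plan: [0,0,4,2.51,0.45,0.05,100,0,0,4,2.51,0.45,0.05,100,0,0,4,2.51,0.45,0.05,100,0,0,4,2.51,0.45,0.05,100,0,0,4,2.51,0.45,0.05,100]

```text
clock: 12.98
ee_pos: [0.6185, -0.2489, 0.148]
orientation: [-0.0, 0.966, 0.26, -0.0]
contact_force: [0.0, -0.5, -0.2]
finger_gap: 0.0848
gripper_force: 0.0
```

Emit:
servo_tool:
  plan: [0,0,5.72,1.55,-1.94,0.5,100,0,0,5.72,1.55,-1.94,0.5,100,0,0,5.72,1.55,-1.94,0.5,100,0,0,5.72,1.55,-1.94,0.5,100,0,0,5.72,1.55,-1.94,0.5,100]

```text
clock: 13.4
ee_pos: [0.6325, -0.151, 0.1285]
orientation: [0.0, 1.0, 0.01, -0.0]
contact_force: [-0.5, -0.3, 0.4]
finger_gap: 0.0853
gripper_force: 0.0
```

Emit:
servo_tool:
  plan: [0,0,0,0,0,0,100,0,0,0,0,0,0,100,0,0,0,0,0,0,100,0,0,0,0,0,0,100]

```text
clock: 13.73
ee_pos: [0.6332, -0.1518, 0.1284]
orientation: [0.0, 1.0, 0.012, 0.0]
contact_force: [-0.4, 0.2, -0.8]
finger_gap: 0.0855
gripper_force: 0.0
```

```bash
python3 - <<'E'
from h import *
k=cams.get_calibration('wrist'); p=pose(); im=cams.get_image('wrist'); print(p[0])
b=circ('wrist',(.6348,-.1517),.036,.048,im,k,tol=.001); print(round(b[0],1),np.round(b[1],4),b[2])
r=frame('wrist',b[1],.036,'white',im,k); print(np.round(r[0],4),r[1],r[2],r[3]); cv2.imwrite('pics/w6.png',np.hstack([r[4],cv2.cvtColor(r[5]*255,cv2.COLOR_GRAY2BGR)]))
print(np.degrees(p[1].as_euler('zyx')))
x,y=(b[1]+[.6348,-.1517])/2
go(((x,y,.04),1.4),((x,y,-.003),1.4))
E
```

```text
[ 0.63323009 -0.15175512  0.1283957 ]
60.0 [ 0.6358 -0.1542] 0.048
[ 0.6359 -0.1542] 3.928914893160254 [0.09480566 0.09686144] 0.0004527603730736107
[-1.42321859e+00  1.28505127e-02  1.79991943e+02]
-> [ 0.635 -0.153  0.04 ] 1.4
    [0.0, -0.0, 0.0] [0.048, 0.037, 2.209]
-> [ 0.635 -0.153 -0.003] 1.4
    [0.0, -0.0, 0.0] [-0.0, -0.0, 1.075]
```

Emit:
servo_tool:
  plan: [0,0,-0.2,0.06,0.03,0.9,44,0,0,-0.2,0.06,0.03,1.8,44,0,0,-0.2,0.06,0.03,2.2,44,0,0,-0.2,0.06,0.03,2.2,44,0,0,-0.2,0.06,0.03,2.2,44]

```text
clock: 14.2
ee_pos: [0.6353, -0.152, 0.0398]
orientation: [-0.0, 1.0, 0.021, -0.001]
contact_force: [-0.2, 0.0, 1.4]
finger_gap: 0.0373
gripper_force: 0.0
```

Emit:
servo_tool:
  plan: [0,0,0,0,0,0.3,44,0,0,0,0,0,0.5,44,0,0,0,0,0,0.7,44,0,0,0,0,0,0.7,44,0,0,0,0,0,0.7,44]

```text
clock: 14.62
ee_pos: [0.6356, -0.1518, 0.0118]
orientation: [-0.0, 1.0, 0.021, -0.0]
contact_force: [-0.0, -0.2, 0.3]
finger_gap: 0.0374
gripper_force: 0.0
```

```bash
python3 - <<'E'
from h import *
k=cams.get_calibration('wrist'); p=pose(); im=cams.get_image('wrist'); s=readout.sense(); print(p[0],s['contact_force'],s['finger_gap'])
b=circ('wrist',(.6355,-.153),.036,.048,im,k,tol=.001); print(round(b[0],1),np.round(b[1],4),b[2])
go(((.6356,-.153,-.003),2.4))
E
```

```text
[ 0.63559322 -0.15176418  0.01181948] [ 0.21016927 -0.06067074  0.50281294] 0.03783991584202159
47.0 [ 0.636 -0.155] 0.047
-> [ 0.636 -0.153 -0.003] 2.4
    [0.0, -0.0, -0.01] [-0.009, 0.029, 0.384]
```

Emit:
servo_tool:
  plan: [0,0,0,0,0.04,0.15,44,0,0,0,0,0.04,0.37,44,0,0,0,0,0.04,0.37,44,0,0,0,0,0.04,0.37,44]

```text
clock: 15.0
ee_pos: [0.6353, -0.1533, -0.0036]
orientation: [-0.0, 1.0, 0.021, -0.001]
contact_force: [-0.0, -0.2, 0.4]
finger_gap: 0.0378
gripper_force: 0.0
```

Emit:
servo_tool:
  plan: [0,0,0,0,0,0,10,0,0,0,0,0,0,5,0,0,0,0,0,0,5,0,0,0,0,0,0,5,0,0,0,0,0,0,5]
  newtons: 40

```text
clock: 15.42
ee_pos: [0.6362, -0.1535, -0.0022]
orientation: [0.0, 1.0, 0.021, 0.0]
contact_force: [-0.6, 0.2, 1.8]
finger_gap: 0.0126
gripper_force: 39.9
```

Emit:
servo_tool:
  plan: [0,0,0,0,0,0,5,0,0,0,0,0,0,5]

```text
clock: 15.58
ee_pos: [0.6362, -0.1535, -0.0022]
orientation: [0.0, 1.0, 0.021, 0.0]
contact_force: [-0.2, 0.5, 3.1]
finger_gap: 0.0126
gripper_force: 40.0
```

Emit:
servo_tool:
  plan: [0,0,0,0,0,-0.2,5,0,0,0,0,0,-0.8,5,0,0,0,0,0,-1.6,5,0,0,0,0,0,-2.4,5,0,0,0,0,0,-3.2,5]

```text
clock: 16.0
ee_pos: [0.6354, -0.1533, 0.1269]
orientation: [-0.0, 1.0, 0.021, -0.0]
contact_force: [1.0, 0.0, -0.4]
finger_gap: 0.0128
gripper_force: 39.6
```

Emit:
servo_tool:
  plan: [0,0,0,0,0,0,5,0,0,0,0,0,0,5,0,0,0,0,0,0,5]

```text
clock: 16.25
ee_pos: [0.6357, -0.1534, 0.1249]
orientation: [-0.0, 1.0, 0.021, -0.0]
contact_force: [-0.7, -0.1, -1.3]
finger_gap: 0.013
gripper_force: 39.6
```

```bash
python3 - <<'E'
from h import *
k=cams.get_calibration('wrist');p,r=pose(); im=cams.get_image('wrist'); s=readout.sense(); print(p,s['gripper_force'],s['contact_force'])
b=circ('wrist',p[:2],p[2]+.0202+.018,.048,im,k,tol=.001); print('in hand, tool axes',b[0],np.round(r.inv().apply(np.r_[b[1],p[2]]-p),4),b[2])
t=cams.get_image('scene'); b=circ('scene',(.6355,-.153),.018,.048,t,tol=.001); print('spare',b[0],np.round(b[1],4),b[2])
cv2.imwrite('pics/s6.png',np.hstack([im,t]))
go(((.55,-.28,.125),30),((.4618,-.380,.125),55))
E
```

```text
[ 0.63574972 -0.15340989  0.12492049] 39.640077352523804 [ 0.31215289  1.05400325 -0.23534557]
in hand, tool axes 35.383260983869334 [ 0.0015  0.0001 -0.    ] 0.047
spare 54.51508597097937 [ 0.6345 -0.1515] 0.048
-> [ 0.55  -0.28   0.125] 30
    [-0.02, 0.03, -5.53] [-2.259, 3.077, -0.029]
-> [ 0.462 -0.38   0.125] 55
    [0.0, 0.0, -5.0] [-3.16, 1.063, 0.0]
```

Emit:
servo_tool:
  plan: [0,0,-1.3,-0.5,0.7,0,5,0,0,-2.7,-1.0,1.4,0,5,0,0,-4.1,-1.6,2.2,-0.03,5,0,0,-5.5,-2.26,3.08,-0.03,5,0,0,-5.5,-2.26,3.08,-0.03,5]

```text
clock: 16.77
ee_pos: [0.5468, -0.2844, 0.1254]
orientation: [-0.0, 0.965, 0.261, -0.001]
contact_force: [0.1, 0.6, -1.5]
finger_gap: 0.0131
gripper_force: 39.6
```

Emit:
servo_tool:
  plan: [0,0,-1.3,-0.8,0.27,0,5,0,0,-2.6,-1.6,0.53,0,5,0,0,-3.9,-2.4,0.8,0,5,0,0,-5,-3.16,1.06,0,5,0,0,-5,-3.16,1.06,0,5]

```text
clock: 17.18
ee_pos: [0.4584, -0.3831, 0.1253]
orientation: [-0.001, 0.887, 0.462, -0.001]
contact_force: [0.6, 0.5, -0.7]
finger_gap: 0.0126
gripper_force: 39.6
```

Emit:
servo_tool:
  plan: [0,0,0,0,0,0,5,0,0,0,0,0,0,5,0,0,0,0,0,0,5,0,0,0,0,0,0,5,0,0,0,0,0,0,5]

```text
clock: 17.6
ee_pos: [0.4628, -0.3792, 0.1264]
orientation: [-0.0, 0.887, 0.461, -0.0]
contact_force: [0.4, 0.1, -1.7]
finger_gap: 0.0131
gripper_force: 39.6
```

```bash
python3 - <<'E'
from h import *
p,r=pose(); print(p,np.degrees(r.as_euler('zyx')))
go(((.4613,-.381,.055),55))
E
```

```text
[ 0.46283682 -0.3791889   0.12638166] [-5.49257486e+01 -1.16195947e-02 -1.79985975e+02]
-> [ 0.461 -0.381  0.055] 55
    [-0.0, -0.0, -0.01] [-0.059, -0.005, 1.785]
```

Emit:
servo_tool:
  plan: [0,0,0,-0.06,0,0.5,5,0,0,0,-0.06,0,1.0,5,0,0,0,-0.06,0,1.6,5,0,0,0,-0.06,0,1.75,5,0,0,0,-0.06,0,1.75,5]

```text
clock: 18.02
ee_pos: [0.4601, -0.3807, 0.0546]
orientation: [-0.002, 0.887, 0.461, -0.001]
contact_force: [0.0, 0.4, -0.5]
finger_gap: 0.0124
gripper_force: 39.6
```

Emit:
servo_tool:
  plan: [0,0,0,0,0,0.1,5,0,0,0,0,0,0.25,5,0,0,0,0,0,0.4,5,0,0,0,0,0,0.5,5,0,0,0,0,0,0.5,5]

```text
clock: 18.43
ee_pos: [0.4607, -0.3817, 0.0359]
orientation: [-0.0, 0.888, 0.461, -0.0]
contact_force: [0.8, 1.1, -0.9]
finger_gap: 0.0128
gripper_force: 39.6
```

Emit:
servo_tool:
  plan: [0,0,0,0,0,0.1,5,0,0,0,0,0,0.2,5,0,0,0,0,0,0.3,5,0,0,0,0,0,0.4,5,0,0,0,0,0,0.4,5]

```text
clock: 18.85
ee_pos: [0.4608, -0.3817, 0.0196]
orientation: [-0.0, 0.887, 0.461, 0.0]
contact_force: [2.3, -0.2, -0.9]
finger_gap: 0.0127
gripper_force: 39.6
```

Emit:
servo_tool:
  plan: [0,0,0,0,0,0.04,5,0,0,0,0,0,0.08,5,0,0,0,0,0,0.12,5,0,0,0,0,0,0.14,5,0,0,0,0,0,0.14,5]

```text
clock: 19.27
ee_pos: [0.461, -0.3819, 0.0149]
orientation: [0.0, 0.888, 0.461, 0.0]
contact_force: [2.6, 1.6, -0.3]
finger_gap: 0.0125
gripper_force: 39.8
```

Emit:
servo_tool:
  plan: [0,0,0,0,0,0.03,5,0,0,0,0,0,0.03,5,0,0,0,0,0,0.03,5]

```text
clock: 19.52
ee_pos: [0.4609, -0.382, 0.0138]
orientation: [0.0, 0.888, 0.461, 0.0]
contact_force: [2.5, 1.0, -0.0]
finger_gap: 0.0123
gripper_force: 39.7
```

Emit:
servo_tool:
  plan: [0,0,0,0,0,0.03,5,0,0,0,0,0,0.03,5,0,0,0,0,0,0.03,5]

```text
clock: 19.77
ee_pos: [0.461, -0.382, 0.0138]
orientation: [0.0, 0.888, 0.461, 0.0]
contact_force: [-0.2, 3.5, 8.2]
finger_gap: 0.0124
gripper_force: 40.7
```

Emit:
servo_tool:
  plan: [0,0,0,0,0,0.03,5,0,0,0,0,0,0.03,5,0,0,0,0,0,0.03,5]

```text
clock: 20.02
ee_pos: [0.461, -0.382, 0.0137]
orientation: [0.001, 0.888, 0.461, 0.0]
contact_force: [-3.6, 6.7, 16.7]
finger_gap: 0.0128
gripper_force: 41.7
```

Emit:
servo_tool:
  plan: [0,0,0,0,0,-0.06,15,0,0,0,0,0,-0.06,30,0,0,0,0,0,-0.06,40,0,0,0,0,0,-0.06,40,0,0,0,0,0,-0.06,40]

```text
clock: 20.43
ee_pos: [0.4605, -0.382, 0.0133]
orientation: [-0.0, 0.888, 0.461, -0.0]
contact_force: [0.4, -0.4, -0.6]
finger_gap: 0.034
gripper_force: 0.0
```

Emit:
servo_tool:
  plan: [0,0,0,0,0,-0.2,40,0,0,0,0,0,-1.0,40,0,0,0,0,0,-2,40,0,0,0,0,0,-3,40,0,0,0,0,0,-3.6,40]

```text
clock: 20.85
ee_pos: [0.4613, -0.3824, 0.1628]
orientation: [0.002, 0.888, 0.461, 0.001]
contact_force: [1.0, 0.3, 1.2]
finger_gap: 0.0341
gripper_force: 0.0
```

Emit:
servo_tool:
  plan: [0,0,0,0,0,0,100,0,0,0,0,0,0,100,0,0,0,0,0,0,100]

```text
clock: 21.1
ee_pos: [0.4607, -0.3819, 0.1574]
orientation: [-0.0, 0.888, 0.461, -0.0]
contact_force: [-0.0, 0.8, -1.2]
finger_gap: 0.0697
gripper_force: 0.0
```

```bash
python3 - <<'E'
from h import *
k=cams.get_calibration('wrist'); p=pose(); im=cams.get_image('wrist'); s=readout.sense()
print(p[0],np.round(s['qpos'],2),s['contact_force'])
for z in (.052,.046,.058):
  for R in(.048,.042):
    b=circ('wrist',(.462,-.380),z,R,im,k,tol=.001); print(z,R,round(b[0],1),np.round(b[1],4),b[2])
r=frame('wrist',(.462,-.38),.052,'white',im,k)
cv2.imwrite('pics/w7.png',np.hstack([im[60:460,120:520],cv2.resize(r[4],(400,400))]))
go(((.47,0,.15),40),((.4428,.3915,.14),27.4))
E
```

```text
[ 0.4607089  -0.38187465  0.15737749] [-0.69  0.19  0.21  1.59 -0.    1.49] [-1.01074199 -0.22031546 -0.49083157]
0.052 0.048 59.2 [ 0.461 -0.383] 0.047
0.052 0.042 53.9 [ 0.461 -0.383] 0.042
0.046 0.048 58.9 [ 0.46  -0.384] 0.048
0.046 0.042 54.0 [ 0.46  -0.384] 0.043000000000000003
0.058 0.048 57.8 [ 0.462 -0.381] 0.047
0.058 0.042 53.7 [ 0.4615 -0.382 ] 0.041
-> [0.47 0.   0.15] 40
    [-0.01, 0.0, 1.49] [3.971, -2.647, 0.088]
    [-0.01, 0.0, 1.49] [3.595, -3.139, 0.086]
-> [0.443 0.392 0.14 ] 27.4
    [0.0, -0.0, 0.84] [1.923, -2.645, 0.083]
    [0.0, -0.0, 0.84] [1.725, -2.779, 0.083]
    [0.0, -0.0, 0.84] [1.516, -2.898, 0.083]
  avg = a.mean(axis, **keepdims_kw)
  ret = um.true_divide(
h.py:26: RuntimeWarning: Degrees of freedom <= 0 for slice
  w,u=np.linalg.eigh(np.cov(p.T)); d=u[:,1]
  c *= np.true_divide(1, fact)
  c *= np.true_divide(1, fact)
h.py:28: RuntimeWarning: Mean of empty slice.
  return np.array(xy)+(ce-N/2)*S, np.degrees(np.arctan2(d[1],d[0]))%180, np.array(e[1])*S, (p@u[:,0]).mean()*S, v,m
  ret = ret.dtype.type(ret / rcount)
```

View pics/w7.png

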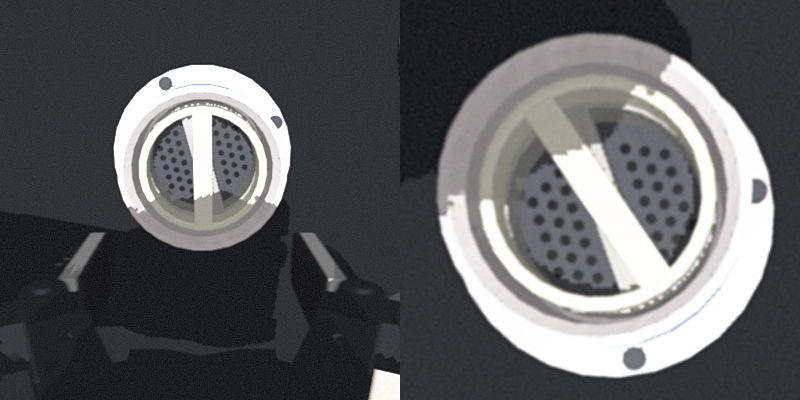

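Both seated frames show concentric in the bore. The spacer's bar is level and crosses the screen's bar at a small angle. At 27° the last joint would pass its range, so I'll use yaw 207° for the filter.

```bash
python3 - <<'E'
from h import *
go(((.48,0,.15),125),((.4428,.3915,.14),207.4))
E
```

```text
-> [0.48 0.   0.15] 125
    [-0.01, -0.0, -4.68] [2.695, -1.697, 0.059]
    [-0.01, -0.0, -4.68] [3.147, -0.488, 0.057]
    [-0.01, -0.0, -4.68] [3.083, 0.801, 0.056]
-> [0.443 0.392 0.14 ] 207.4
    [-0.0, -0.0, -5.49] [2.85, 1.617, 0.083]
    [-0.0, -0.0, -5.49] [1.783, 2.75, 0.083]
    [-0.0, -0.0, -5.49] [0.314, 3.262, 0.083]
```

Emit:
servo_tool:
  plan: [0,0,-4.68,2.7,-1.7,0.06,100,0,0,-4.68,2.7,-1.7,0.06,100,0,0,-4.68,2.7,-1.7,0.06,100,0,0,-4.68,2.7,-1.7,0.06,100,0,0,-4.68,2.7,-1.7,0.06,100]

```text
clock: 21.57
ee_pos: [0.467, -0.2523, 0.1544]
orientation: [-0.001, 0.774, 0.633, -0.0]
contact_force: [-0.2, 0.6, 0.8]
finger_gap: 0.0853
gripper_force: 0.0
```

Emit:
servo_tool:
  plan: [0,0,-4.68,3.15,-0.49,0.06,100,0,0,-4.68,3.15,-0.49,0.06,100,0,0,-4.68,3.15,-0.49,0.06,100,0,0,-4.68,3.15,-0.49,0.06,100,0,0,-4.68,3.15,-0.49,0.06,100]

```text
clock: 21.98
ee_pos: [0.4737, -0.126, 0.1522]
orientation: [-0.001, 0.631, 0.776, -0.0]
contact_force: [0.1, 0.2, 0.6]
finger_gap: 0.085
gripper_force: 0.0
```

Emit:
servo_tool:
  plan: [0,0,-4.68,3.08,0.8,0.06,100,0,0,-4.68,3.08,0.8,0.06,100,0,0,-4.68,3.08,0.8,0.06,100,0,0,-4.68,3.08,0.8,0.06,100,0,0,-4.68,3.08,0.8,0.06,100]

```text
clock: 22.4
ee_pos: [0.4804, 0.0004, 0.1498]
orientation: [-0.0, 0.461, 0.887, -0.0]
contact_force: [-0.1, -0.9, 0.0]
finger_gap: 0.0852
gripper_force: 0.0
```

Emit:
servo_tool:
  plan: [0,0,-5.49,2.85,1.62,0.08,100,0,0,-5.49,2.85,1.62,0.08,100,0,0,-5.49,2.85,1.62,0.08,100,0,0,-5.49,2.85,1.62,0.08,100,0,0,-5.49,2.85,1.62,0.08,100]

```text
clock: 22.82
ee_pos: [0.4681, 0.1306, 0.1467]
orientation: [-0.0, 0.237, 0.972, -0.0]
contact_force: [0.6, -0.3, 0.6]
finger_gap: 0.0854
gripper_force: 0.0
```

Emit:
servo_tool:
  plan: [0,0,-5.49,1.78,2.75,0.08,100,0,0,-5.49,1.78,2.75,0.08,100,0,0,-5.49,1.78,2.75,0.08,100,0,0,-5.49,1.78,2.75,0.08,100,0,0,-5.49,1.78,2.75,0.08,100]

```text
clock: 23.23
ee_pos: [0.4562, 0.2606, 0.1434]
orientation: [-0.0, 0.001, 1.0, -0.001]
contact_force: [-0.4, 0.4, 0.6]
finger_gap: 0.0853
gripper_force: 0.0
```

Emit:
servo_tool:
  plan: [0,0,-5.49,0.31,3.26,0.08,100,0,0,-5.49,0.31,3.26,0.08,100,0,0,-5.49,0.31,3.26,0.08,100,0,0,-5.49,0.31,3.26,0.08,100,0,0,-5.49,0.31,3.26,0.08,100]

```text
clock: 23.65
ee_pos: [0.4443, 0.3906, 0.14]
orientation: [-0.001, -0.235, 0.972, -0.001]
contact_force: [-0.5, -0.0, -0.7]
finger_gap: 0.085
gripper_force: 0.0
```

Emit:
servo_tool:
  plan: [0,0,0,0,0,0,100,0,0,0,0,0,0,100,0,0,0,0,0,0,100,0,0,0,0,0,0,100,0,0,0,0,0,0,100]

```text
clock: 24.07
ee_pos: [0.4435, 0.3904, 0.1414]
orientation: [0.0, -0.235, 0.972, 0.0]
contact_force: [-0.0, -0.5, -0.1]
finger_gap: 0.0852
gripper_force: 0.0
```

```bash
python3 - <<'E'
from h import *
k=cams.get_calibration('wrist'); p=pose(); im=cams.get_image('wrist'); print(p[0],np.round(readout.sense()['qpos'],2))
b=circ('wrist',(.4428,.3915),.018,.048,im,k,tol=.001); print(round(b[0],1),np.round(b[1],4),b[2])
r=frame('wrist',b[1],.018,'orange',im,k); print(np.round(r[0],4),r[1],r[2],r[3])
x,y=b[1]
go(((x,y,.04),207.4))
E
```

```text
[0.44348803 0.39040274 0.14137688] [ 0.72  0.17  0.15  1.55 -0.    0.25]
60.0 [0.4423 0.39  ] 0.048
[0.4314 0.3827] 118.84110739602107 [0.07021176 0.08525089] 0.023978050442656645
-> [0.442 0.39  0.04 ] 207.4
    [0.0, 0.01, -0.02] [0.032, -0.003, 2.533]
```

```bash
cat >> h.py <<'E'
def bar(c,xy,z,img,k=None):
    "bar angle: pair of edges 14 mm apart through the centre (+-3 mm)"
    v=rect(c,xy,z,img,k); v=v[...,1] if v.ndim==3 else v; g=cv2.GaussianBlur(v,(3,3),1).astype(np.float32)
    gx,gy=cv2.Sobel(g,5,1,0),cv2.Sobel(g,5,0,1); s=np.arange(-70,71); best=(0,)
    for a in np.arange(0,180,.5):
        c_,s_=np.cos(np.radians(a)),np.sin(np.radians(a))
        for o in range(-6,7):
            e=[np.abs((-gx*s_+gy*c_)[(N/2+s*s_+(o+h)*c_).astype(int),(N/2+s*c_-(o+h)*s_).astype(int)]).clip(0,80).mean() for h in(-14,14)]
            if min(e)>best[0]: best=(min(e),a,o*S)
    return best
E
python3 - <<'E'
from h import *
k=cams.get_calibration('wrist'); im=cams.get_image('wrist')
print(bar('wrist',(.4423,.390),.018,im,k), bar('top',(.4432,.3922),.018,cams.get_image('top')))
E
```

```text
(np.float64(12.389836022946968), np.float64(1.0), 0.0) (np.float64(32.026185121299285), np.float64(26.0), -0.0015)
```

```bash
python3 - <<'E'
from h import *
k=cams.get_calibration('wrist'); im=cams.get_image('wrist'); t=cams.get_image('top')
for n,f in (('b',lambda i:i[...,0].copy()),('sat',lambda i:cv2.cvtColor(i,cv2.COLOR_BGR2HSV)[...,1].copy())):
    print(n,bar('wrist',(.4423,.390),.018,f(im),k),bar('top',(.4425,.3915),.018,f(t)))
E
```

```text
b (np.float64(79.85164781939146), np.float64(27.0), -0.0005) (np.float64(48.32522673194408), np.float64(26.0), -0.0025)
sat (np.float64(79.86118680537675), np.float64(27.0), -0.0005) (np.float64(53.739898305260546), np.float64(31.0), -0.001)
```

Emit:
servo_tool:
  plan: [0,0,0,0.03,0,0.9,44,0,0,0,0.03,0,1.8,44,0,0,0,0.03,0,2.6,44,0,0,0,0.03,0,3.1,44,0,0,0,0.03,0,3.1,44]

```text
clock: 24.73
ee_pos: [0.4396, 0.3889, 0.0119]
orientation: [-0.003, -0.237, 0.972, -0.002]
contact_force: [-0.0, -0.3, -0.5]
finger_gap: 0.0378
gripper_force: 0.0
```

Emit:
servo_tool:
  plan: [0,0,0,0,0,0.2,44,0,0,0,0,0,0.4,44,0,0,0,0,0,0.5,44,0,0,0,0,0,0.5,44,0,0,0,0,0,0.5,44]

```text
clock: 25.15
ee_pos: [0.4423, 0.3911, -0.0023]
orientation: [0.0, -0.237, 0.972, 0.0]
contact_force: [0.1, 0.4, 0.3]
finger_gap: 0.0376
gripper_force: 0.0
```

Emit:
servo_tool:
  plan: [0,0,0,0,0,0.15,44,0,0,0,0,0,0.3,44,0,0,0,0,0,0.4,44,0,0,0,0,0,0.4,44,0,0,0,0,0,0.4,44]

```text
clock: 25.57
ee_pos: [0.4417, 0.3906, -0.0194]
orientation: [-0.0, -0.237, 0.972, -0.0]
contact_force: [0.7, 1.1, -0.7]
finger_gap: 0.0376
gripper_force: 0.0
```

Emit:
servo_tool:
  plan: [0,0,0,0,0,0,10,0,0,0,0,0,0,5,0,0,0,0,0,0,5,0,0,0,0,0,0,5,0,0,0,0,0,0,5]
  newtons: 40

```text
clock: 25.98
ee_pos: [0.4421, 0.391, -0.0186]
orientation: [0.0, -0.237, 0.972, 0.0]
contact_force: [-0.8, -0.2, 2.7]
finger_gap: 0.0127
gripper_force: 40.8
```

Emit:
servo_tool:
  plan: [0,0,0,0,0,0,5,0,0,0,0,0,0,5]

```text
clock: 26.15
ee_pos: [0.4421, 0.391, -0.0186]
orientation: [0.0, -0.237, 0.972, 0.0]
contact_force: [-0.6, 0.5, 3.6]
finger_gap: 0.0124
gripper_force: 40.9
```

Emit:
servo_tool:
  plan: [0,0,0,0,0,-0.3,5,0,0,0,0,0,-1.2,5,0,0,0,0,0,-2.1,5,0,0,0,0,0,-3.0,5,0,0,0,0,0,-3.6,5]

```text
clock: 26.57
ee_pos: [0.4422, 0.391, 0.1292]
orientation: [0.001, -0.237, 0.972, 0.001]
contact_force: [0.9, 0.9, -0.0]
finger_gap: 0.0126
gripper_force: 40.4
```

Emit:
servo_tool:
  plan: [0,0,0,0,0,0,5,0,0,0,0,0,0,5,0,0,0,0,0,0,5]

```text
clock: 26.82
ee_pos: [0.4416, 0.3905, 0.1242]
orientation: [-0.001, -0.237, 0.972, -0.0]
contact_force: [-1.2, -0.0, -1.1]
finger_gap: 0.0127
gripper_force: 40.4
```

```bash
python3 - <<'E'
from h import *
k=cams.get_calibration('wrist');p,r=pose(); im=cams.get_image('wrist'); s=readout.sense(); print(p,s['gripper_force'],s['contact_force'])
b=circ('wrist',p[:2],p[2]+.0186+.018,.048,im,k,tol=.001); print('in hand, tool axes',b[0],np.round(r.inv().apply(np.r_[b[1],p[2]]-p),4),b[2])
go(((.50,0,.135),160),((.4612,-.381,.13),110))
E
```

```text
[0.44163201 0.39049961 0.12422956] 40.37350952625275 [ 0.47172944 -0.43695583 -1.48095751]
in hand, tool axes 41.26433888254838 [ 0.0018 -0.0002  0.    ] 0.047
-> [0.5   0.    0.135] 160
    [-0.01, -0.01, 3.16] [1.064, -3.112, -0.091]
    [-0.01, -0.01, 3.16] [0.176, -3.284, -0.093]
    [-0.01, -0.01, 3.16] [-0.725, -3.208, -0.095]
-> [ 0.461 -0.381  0.13 ] 110
    [-0.0, -0.0, 5.0] [-1.173, -4.641, 0.063]
    [-0.0, -0.0, 5.0] [-3.025, -3.711, 0.063]
```

Emit:
servo_tool:
  plan: [0,0,0.7,0.25,-0.7,0,5,0,0,1.5,0.55,-1.6,-0.05,5,0,0,2.3,0.85,-2.5,-0.09,5,0,0,3.16,1.06,-3.11,-0.09,5,0,0,3.16,1.06,-3.11,-0.09,5]

```text
clock: 27.28
ee_pos: [0.4613, 0.2566, 0.1274]
orientation: [-0.001, -0.097, 0.995, -0.001]
contact_force: [-0.6, 0.2, -1.0]
finger_gap: 0.0124
gripper_force: 40.4
```

Emit:
servo_tool:
  plan: [0,0,0.7,0.04,-0.7,-0.02,5,0,0,1.4,0.08,-1.4,-0.04,5,0,0,2.1,0.12,-2.1,-0.06,5,0,0,2.8,0.15,-2.8,-0.08,5,0,0,3.16,0.18,-3.28,-0.09,5]

```text
clock: 27.7
ee_pos: [0.4804, 0.129, 0.1308]
orientation: [-0.001, 0.038, 0.999, -0.0]
contact_force: [0.5, 0.6, -1.7]
finger_gap: 0.0125
gripper_force: 40.4
```

Emit:
servo_tool:
  plan: [0,0,0.7,-0.15,-0.7,-0.02,5,0,0,1.4,-0.3,-1.4,-0.04,5,0,0,2.1,-0.46,-2.1,-0.06,5,0,0,2.8,-0.63,-2.8,-0.08,5,0,0,3.16,-0.73,-3.21,-0.09,5]

```text
clock: 28.12
ee_pos: [0.5003, -0.0013, 0.1344]
orientation: [-0.001, 0.175, 0.984, -0.0]
contact_force: [0.7, -0.0, -2.1]
finger_gap: 0.0125
gripper_force: 40.4
```

Emit:
servo_tool:
  plan: [0,0,1,-0.23,-0.93,0,5,0,0,2,-0.47,-1.86,0.03,5,0,0,3,-0.7,-2.78,0.06,5,0,0,4,-0.94,-3.71,0.06,5,0,0,5,-1.17,-4.64,0.06,5]

```text
clock: 28.53
ee_pos: [0.4803, -0.191, 0.1319]
orientation: [-0.001, 0.384, 0.923, 0.0]
contact_force: [0.7, 0.4, -0.6]
finger_gap: 0.0123
gripper_force: 40.4
```

Emit:
servo_tool:
  plan: [0,0,1.2,-0.63,-0.78,0,5,0,0,2.4,-1.26,-1.55,0.03,5,0,0,3.6,-1.9,-2.33,0.06,5,0,0,4.5,-2.53,-3.1,0.06,5,0,0,5,-3.02,-3.71,0.06,5]

```text
clock: 28.95
ee_pos: [0.4607, -0.3822, 0.129]
orientation: [-0.001, 0.575, 0.818, -0.0]
contact_force: [1.0, 0.5, -1.4]
finger_gap: 0.0128
gripper_force: 40.4
```

Emit:
servo_tool:
  plan: [0,0,0,0,0,0,5,0,0,0,0,0,0,5,0,0,0,0,0,0,5,0,0,0,0,0,0,5,0,0,0,0,0,0,5]

```text
clock: 29.37
ee_pos: [0.4622, -0.3788, 0.1308]
orientation: [-0.0, 0.573, 0.82, 0.0]
contact_force: [-0.6, 0.1, -1.7]
finger_gap: 0.0129
gripper_force: 40.4
```

```bash
python3 - <<'E'
from h import *
p,r=pose(); s=readout.sense(); print(p,np.degrees(r.as_euler('zyx')),s['gripper_force'])
go(((.4612,-.3815,.09),110))
E
```

```text
[ 0.46217168 -0.37882962  0.13084991] [-1.10128912e+02 -1.38246813e-02 -1.79979136e+02] 40.35466432571411
-> [ 0.461 -0.382  0.09 ] 110
    [-0.0, -0.0, 0.03] [-0.055, -0.046, 1.021]
```

Emit:
servo_tool:
  plan: [0,0,0,-0.07,-0.02,0.5,5,0,0,0,-0.07,-0.02,1.0,5,0,0,0,-0.07,-0.02,1.6,5,0,0,0,-0.07,-0.02,1.85,5,0,0,0,-0.07,-0.02,1.85,5]

```text
clock: 29.78
ee_pos: [0.4611, -0.3812, 0.0545]
orientation: [-0.002, 0.573, 0.82, 0.0]
contact_force: [0.0, 0.2, -1.2]
finger_gap: 0.0122
gripper_force: 40.3
```

Emit:
servo_tool:
  plan: [0,0,0,0,0,0.1,5,0,0,0,0,0,0.2,5,0,0,0,0,0,0.3,5,0,0,0,0,0,0.4,5,0,0,0,0,0,0.4,5]

```text
clock: 30.2
ee_pos: [0.4619, -0.3829, 0.0406]
orientation: [-0.0, 0.573, 0.819, 0.0]
contact_force: [-1.1, 0.1, -1.2]
finger_gap: 0.0123
gripper_force: 40.4
```

Emit:
servo_tool:
  plan: [0,0,0,0,0,0.04,5,0,0,0,0,0,0.08,5,0,0,0,0,0,0.1,5,0,0,0,0,0,0.1,5,0,0,0,0,0,0.1,5]

```text
clock: 30.62
ee_pos: [0.4621, -0.383, 0.037]
orientation: [0.0, 0.573, 0.819, -0.0]
contact_force: [-0.0, 0.3, -1.9]
finger_gap: 0.0125
gripper_force: 40.4
```

Emit:
servo_tool:
  plan: [0,0,0,0,0,0.03,5,0,0,0,0,0,0.06,5,0,0,0,0,0,0.09,5,0,0,0,0,0,0.09,5,0,0,0,0,0,0.09,5]

```text
clock: 31.03
ee_pos: [0.4621, -0.383, 0.0334]
orientation: [0.0, 0.573, 0.819, -0.0]
contact_force: [-0.7, 0.6, 0.3]
finger_gap: 0.0121
gripper_force: 40.5
```

Emit:
servo_tool:
  plan: [0,0,0,0,0,0.04,5,0,0,0,0,0,0.04,5,0,0,0,0,0,0.04,5]

```text
clock: 31.28
ee_pos: [0.4621, -0.383, 0.0333]
orientation: [0.001, 0.573, 0.819, -0.0]
contact_force: [-3.9, 3.6, 10.4]
finger_gap: 0.0126
gripper_force: 41.7
```

Emit:
servo_tool:
  plan: [0,0,0,0,0,0.03,5,0,0,0,0,0,0.03,5,0,0,0,0,0,0.03,5]

```text
clock: 31.53
ee_pos: [0.4622, -0.3831, 0.0333]
orientation: [0.001, 0.573, 0.819, -0.0]
contact_force: [-7.1, 5.9, 18.5]
finger_gap: 0.0122
gripper_force: 42.6
```

Seated at the expected height, 0.0333 against 0.0334. I'll relieve the push, release and lift.

Emit:
servo_tool:
  plan: [0,0,0,0,0,-0.06,15,0,0,0,0,0,-0.06,30,0,0,0,0,0,-0.06,40,0,0,0,0,0,-0.06,40,0,0,0,0,0,-0.06,40]

```text
clock: 31.95
ee_pos: [0.4619, -0.3829, 0.0326]
orientation: [-0.0, 0.573, 0.819, 0.0]
contact_force: [-0.0, -0.6, 0.2]
finger_gap: 0.0343
gripper_force: 0.0
```

Emit:
servo_tool:
  plan: [0,0,0,0,0,-0.2,40,0,0,0,0,0,-1.0,40,0,0,0,0,0,-2,40,0,0,0,0,0,-3,40,0,0,0,0,0,-3.6,40]

```text
clock: 32.37
ee_pos: [0.4625, -0.3833, 0.182]
orientation: [0.002, 0.573, 0.819, -0.0]
contact_force: [0.9, -0.3, 0.2]
finger_gap: 0.034
gripper_force: 0.0
```

Emit:
servo_tool:
  plan: [0,0,0,0,0,0,40,0,0,0,0,0,0,40,0,0,0,0,0,0,40,0,0,0,0,0,0,40]

```text
clock: 32.7
ee_pos: [0.4616, -0.3826, 0.1756]
orientation: [-0.001, 0.573, 0.819, 0.0]
contact_force: [-0.2, -0.2, -1.0]
finger_gap: 0.0339
gripper_force: 0.0
```

```bash
python3 - <<'E'
from h import *
k=cams.get_calibration('wrist'); p=pose(); im=cams.get_image('wrist'); s=readout.sense(); print(p[0],s['contact_force'],s['clock'])
for c,i,kk in (('wrist',im,k),('scene',cams.get_image('scene'),None)):
    sat=cv2.cvtColor(cv2.cvtColor(i,cv2.COLOR_BGR2HSV)[...,1],cv2.COLOR_GRAY2BGR)
    for z in (.064,.070,.076):
        b=circ(c,(.462,-.381),z,.048,sat,kk,tol=.001); print(c,z,round(b[0],1),np.round(b[1],4),b[2])
b=circ('scene',(.6345,-.1515),.018,.048,i,tol=.001); print('spare',np.round(b[1],4))
for l in ['cover','beaker','amber_bottle','wash_bottle','wrench']:
    r=cams.recognise('scene',l); print(l,[(np.round(q['point']).tolist(),round(q['conf'],2)) for q in r][:2])
E
```

```text
[ 0.46164427 -0.38261701  0.17562052] [ 1.11372292  0.6344678  -0.08632574] 32.75
wrist 0.064 60.0 [ 0.4625 -0.383 ] 0.048
wrist 0.07 60.0 [ 0.462 -0.382] 0.047
wrist 0.076 60.0 [ 0.4625 -0.381 ] 0.047
scene 0.064 54.8 [ 0.4625 -0.381 ] 0.049
scene 0.07 57.8 [ 0.4665 -0.377 ] 0.049
scene 0.076 59.6 [ 0.4715 -0.3735] 0.049
spare [ 0.6355 -0.151 ]
cover [([377.0, 197.0], 0.84)]
beaker [([289.0, 177.0], 0.87), ([518.0, 324.0], 0.59)]
amber_bottle [([516.0, 326.0], 0.6)]
wash_bottle [([107.0, 243.0], 0.62)]
wrench [([306.0, 362.0], 0.56)]
```

```bash
python3 -c "
from h import *
print(workorder.sign_off())"
```

```text
the job is handed in; nothing more can be done
None
```

I stacked the screen, one white spacer and the orange filter in the canister, each lowered until it touched at its expected seated height and then let go. The last camera check showed the second spacer and the bystanders in place, and I handed the job in at about 33 s; no verdict came back.

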